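Unstack the painter's small things into their trays

ROBOT

A 6-joint arm with a two-finger parallel gripper is mounted at the origin on the work surface. World frame = base frame: x ahead of the robot, y to its left, z up, the work surface at z = 0. Lengths are in m, angles in rad, forces in N, time in s.
With the tool pointing down it reaches from about 0.4 to 0.825 m from the base axis. Payload 7 kg.
Tool frame: the origin (TCP) lies on the centre line of the jaws, within the pads' length; the fingertips stand 22 mm ahead of it and the grasp point (between the pads) lies 3 mm ahead of it (arm.tcp_to_tips is the distance from the TCP to the fingertips, in m); z points along the fingers, y is the line along which they close (so a half turn about z gives the same grasp; the last joint's range is limited). The gripper opens to 88 mm and grips with 3 to 60 N. Pads are 19 mm wide; open, the fingers measure 130 mm over their backs; the gripper's body (78 mm by 193 mm) begins 47 mm behind the grasp point.
Start: joints at [1.615, 0.359, 0.012, 0, -1.224, -0.288], TCP at [0.163, 0.655, 0.249] pointing down, gripper open.
Joint ranges: [-3.07, 3.07], [-1.43, 2.12], [-1.02, 1.25], [-3.03, 1.67], [-3.05, -0], [-3.03, 3.03]. Speed limits (rad/s): [2.39, 2.39, 3.01, 3.14, 3.14, 3.14].

INTERFACE

Orientations are given as [roll, pitch, yaw] about the fixed x, y, z axes, in that order (R = Rz(yaw) Ry(pitch) Rx(roll)).
In Python, from station import arm gives the robot as it stands.
- The arm moves only by the tool jog_arm, never from a script. Its argument "targets" is a list of rows, each an object of numbers: "dx", "dy", "dz": the shift along the tool's x, y, z in mm; "rx", "ry", "rz": the turn, a rotation vector about the tool's x, y, z in rad; "gripper": the closure, from 0 (fully open) to 1 (shut). In form: [{"dx": .., "dy": .., "dz": .., "rx": .., "ry": .., "rz": .., "gripper": ..}, ...]. A call has exactly 8 rows; each row is the pose to reach, as a shift and turn from the pose commanded when the call began, along the tool's axes at that moment; what a row does not reach only later rows make up. A row lasts 1/12 s, in which the tool goes at most 41.7 mm and 7.16 degrees, less where a joint would pass 70% of its speed; a pose out of reach is approached as far as the arm can. A call with a gripper value outside its range is refused whole. The fingers move at their own pace and stop on an object; "force" is the grip in N (left out, the last holds). Time passes only in rows, so rows that repeat a pose let the fingers close, or fill a call up. It gives the time, the measured TCP pose, the force, the opening and the grip force at its end, in the units of the state.
- arm.get_state(): the state, without advancing time (a new reading comes with each control period).
- arm.grab_frame(name): name is "scene" or "top"; returns a dict with "frame" (480x640x3 uint8, red, green, blue), "z_map" (480x640 float32, m along the optical axis (not along the pixel's ray), 0 where there is no reading), "fx", "fy", "cx", "cy" (pixels), "view" (4x4, takes a point from world to camera coordinates). Camera axes: x right, y down, z forward; pixel columns grow to the right and rows downward; lengths in m; the calibration is good to about 2 mm. A picture is of the moment at which its call begins.
- arm.job_done(): hands the job in; it is judged then, once.
The state is a dict: "t": time; "q": joint angles; "qd": joint speeds; "joint_efforts": joint torques, N m; "eef_pos": TCP position; "ee_rot": TCP orientation; "force": force on the tool from outside, world axes, zero at the start; "moment": the same for the moment, N m; "width": finger opening in m; "gripper_force": force on a finger pad.
Only numpy, scipy, OpenCV 4.12 (cv2) and the standard library are available. Lean on these libraries where they do the work, as an engineer would, in place of code of your own. Each camera call takes 0.05 s, during which the arm holds its last target. There are 200 camera calls.

TASK

The painter's small things were left piled up on the desk: a stone seal on a round tin, on a square porcelain box, on an oblong wooden case. Take the pile apart and set each one upright and flat inside the tray of its own shape and size (the seal in the smallest square tray, the porcelain box in the larger square one, the tin in the round one, the case in the oblong one). Set them down without dropping them, and leave the water cup and the ink jar where they stand.

Things in the scene. Friction and masses are not known exactly. Their poses are not given: they have to be found in the camera images.
- seal: Small square pillar of dark grey-green soapstone, 22 x 22 mm, 45 mm tall, about 60 g, standing upright on top of the pile. Origin: centre of the underside; z up when upright. x and y along the sides.
- tin: Plain round metal tin with a closed lid, 42 mm diameter, 26 mm tall, about 80 g; it lies on the porcelain box, under the seal. Origin: centre of the underside; z up when upright.
- porcelain_box: Closed square white porcelain box, 52 x 52 mm, 28 mm tall, about 140 g; it lies on the wooden case, under the tin. Origin: centre of the underside; z up when upright. x and y along the sides.
- case: Closed oblong brown wooden case, 110 x 60 mm, 30 mm tall, about 300 g; the bottom of the pile, on the desk. Origin: centre of the underside; z up when upright. x along the 110 mm length, y across the 60 mm width.
- seal_tray: Low light-wood tray with a blue felt floor, fixed to the desk. The smallest, square: 38 x 38 mm inside, 46 x 46 mm outside, 8 mm of play round the seal. Its floor is 4 mm thick, so a thing set in it stands 4 mm above the desk; the rim is 4 mm wide and its top is 10 mm above the desk (6 mm above the floor). Origin: centre of the underside, on the desk; z up. x and y along the sides.
- tin_tray: Low light-wood tray with a blue felt floor, fixed to the desk. Round: 58 mm inside diameter, 66 mm outside, 8 mm of play round the tin. Its floor is 4 mm thick, so a thing set in it stands 4 mm above the desk; the rim is 4 mm wide and its top is 10 mm above the desk (6 mm above the floor). Origin: centre of the underside, on the desk; z up. 
- porcelain_box_tray: Low light-wood tray with a blue felt floor, fixed to the desk. The larger square one: 68 x 68 mm inside, 76 x 76 mm outside, 8 mm of play round the porcelain box. Its floor is 4 mm thick, so a thing set in it stands 4 mm above the desk; the rim is 4 mm wide and its top is 10 mm above the desk (6 mm above the floor). Origin: centre of the underside, on the desk; z up. x and y along the sides.
- case_tray: Low light-wood tray with a blue felt floor, fixed to the desk. Oblong: 126 x 76 mm inside, 134 x 84 mm outside, 8 mm of play round the case. Its floor is 4 mm thick, so a thing set in it stands 4 mm above the desk; the rim is 4 mm wide and its top is 10 mm above the desk (6 mm above the floor). Origin: centre of the underside, on the desk; z up. x along the length, y across.
- cup: Bystander, to be left alone: open white porcelain water cup, 60 mm across the rim, 58 mm tall, standing on the desk. Origin: centre of the underside.
- ink: Bystander, to be left alone: closed ink jar, 44 mm diameter, 66 mm tall, standing on the desk. Origin: centre of the underside.
Not all that is in view belongs to the job. Leave any purple look-alike of the seal_tray alone.

How it is judged:
At the end, for the whole second after the job is handed in: Seal, tin, porcelain box and case each stand in their own tray: centre within 13 mm of the tray's centre, resting on the tray's floor (underside 1 to 6.5 mm above the desk), upright within 0.06 rad, released and at rest (horizontal distance between case and case_tray below 0.013 m and z of case in the frame of case_tray between 0.001 and 0.0065 m and angle between each of case, porcelain_box, tin, seal's own z axis and vertical below 0.06 rad and linear speed of each of case, porcelain_box, tin, seal below 0.02 m/s and angular speed of each of case, porcelain_box, tin, seal below 0.2 rad/s and horizontal distance between porcelain_box and porcelain_box_tray below 0.013 m and z of porcelain_box in the frame of porcelain_box_tray between 0.001 and 0.0065 m and horizontal distance between tin and tin_tray below 0.013 m and z of tin in the frame of tin_tray between 0.001 and 0.0065 m and horizontal distance between seal and seal_tray below 0.013 m and z of seal in the frame of seal_tray between 0.001 and 0.0065 m); the robot touches nothing.
It fails at once if the water cup or the ink jar was moved by more than 20 mm (distance of any of cup, ink from where it was at the start of the episode above 0.02 m).
It fails at once if the seal was dropped (faster than 0.7 m/s while not held, a fall of about 25 mm) (linear speed of seal above 0.7 m/s and contact force between seal and the fingers below 0.05 N).
It fails at once if the tin was dropped (faster than 0.7 m/s while not held, a fall of about 25 mm) (linear speed of tin above 0.7 m/s and contact force between tin and the fingers below 0.05 N).
It fails at once if the porcelain box was dropped (faster than 0.7 m/s while not held, a fall of about 25 mm) (linear speed of porcelain_box above 0.7 m/s and contact force between porcelain_box and the fingers below 0.05 N).
It fails at once if the case was dropped (faster than 0.7 m/s while not held, a fall of about 25 mm) (linear speed of case above 0.7 m/s and contact force between case and the fingers below 0.05 N).
It also fails if it takes over 136 s, if anything falls off the work surface, if the arm or the gripper's body presses on something with over 40 N, if the wrist force passes 120 N, or if a joint passes its speed limit or range.

## Working session

There is one attempt and no reset: what is moved stays moved. The work goes in short steps, Python scripts to look and compute and a tool call to move; the robot and the scene stay as the last step left them, time stands still between calls to the robot, and variables do not carry over. Pictures are saved under pics/ and viewed, at most 14 in all, crops included, and the job is handed in when it is done.

Besides the shell and the picture viewer there is one more tool, called after "Emit:" as name(argument=value, ...) on one line, values as JSON. jog_arm: Moves the arm, as the interface text tells. Its arguments: {"type":"object","properties":{"targets":{"type":"array","items":{"type":"object","properties":{"dx":{"type":"number"},"dy":{"type":"number"},"dz":{"type":"number"},"rx":{"type":"number"},"ry":{"type":"number"},"rz":{"type":"number"},"gripper":{"type":"number"}}}},"force":{"type":"number"}},"required":["targets"]}

```bash
mkdir -p pics; ls
cat > h.py <<'E'
import numpy as np, cv2
from station import arm
def grab(n,tag):
    f=arm.grab_frame(n); cv2.imwrite(f'pics/{tag}.png',f['frame'][:,:,::-1]); np.savez(f'{tag}.npz',**f); return f
def cloud(f):
    z=f['z_map']; v,u=np.mgrid[:480,:640]
    P=np.stack([(u-f['cx'])/f['fx']*z,(v-f['cy'])/f['fy']*z,z,np.ones_like(z)],-1)
    return (P@np.linalg.inv(f['view']).T)[...,:3]
E
python3 - <<'E'
from h import *
print(arm.get_state())
for n in('top','scene'):
    f=grab(n,n+'0'); print(n,f['fx'],np.round(np.linalg.inv(f['view']),3).tolist())
E
```

```text
pics
{'t': 0.0, 'q': array([ 1.61510259e+00,  3.59374099e-01,  1.10460844e-02, -3.76377001e-04,
       -1.22409172e+00, -2.88073539e-01]), 'qd': array([ 0.0015424 , -0.00081819,  0.00071561,  0.00031648,  0.00087311,
        0.00111728]), 'joint_efforts': array([ 8.63644673e-04, -5.82716274e+01,  2.93061072e+01,  6.99706972e+00,
        7.16474999e-03, -1.50871174e-04]), 'eef_pos': array([0.16284097, 0.65458638, 0.24762064]), 'ee_rot': array([ 3.13993561e+00, -1.22028736e-04, -2.43895356e-01]), 'force': array([-0.00742006,  0.6215074 ,  0.2046319 ]), 'moment': array([-0.01741111, -0.03601025,  0.02435269]), 'gripper_force': 0.0, 'width': 0.08772987688639655}
top 450.47438446089245 [[-0.005, -0.989, 0.149, 0.367], [-1.0, 0.003, -0.011, 0.013], [0.01, -0.149, -0.989, 1.111], [0.0, 0.0, 0.0, 1.0]]
scene 595.0357255510067 [[-0.255, 0.715, -0.651, 1.252], [0.967, 0.183, -0.178, 0.193], [-0.008, -0.675, -0.738, 0.892], [0.0, 0.0, 0.0, 1.0]]
```

View pics/top0.png

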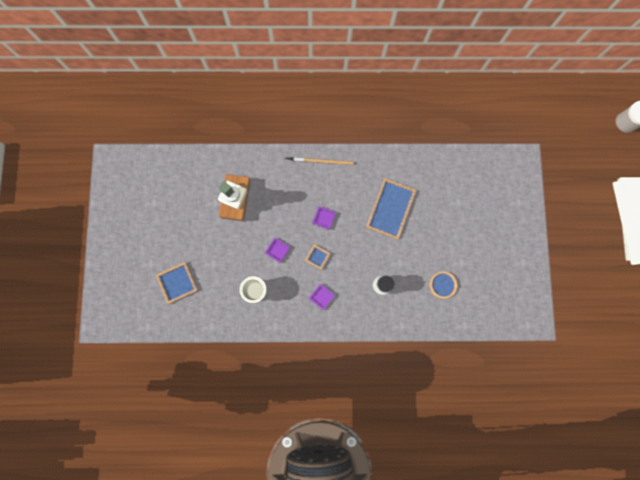

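View pics/scene0.png

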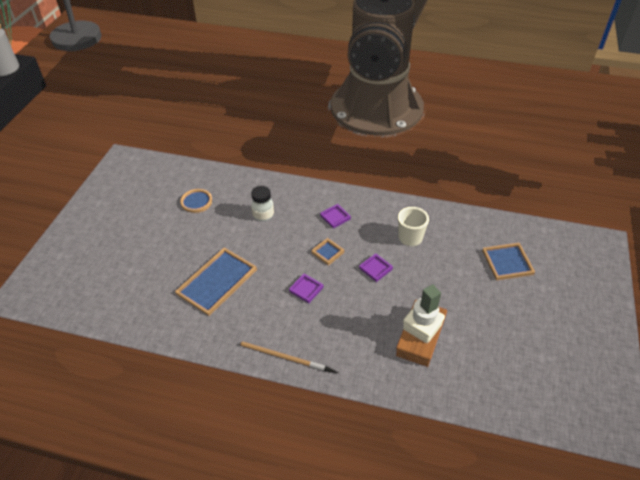

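The top view shows the pile at about (233,197). The trays are seal (318,257), tin (444,285), box (177,283) and case (391,208). The cup is at (253,289) and the ink jar at (385,285). Next I'll measure them in world coordinates.

```bash
cat > m.py <<'E'
from h import *
def rect(p):
    (c,s,a)=cv2.minAreaRect((p[:,:2]*1000).astype(np.float32)); return np.round(c,1),np.round(s,1),round(a,1)
for n in('top','scene'):
    f=np.load(n+'0.npz'); P=cloud(f); hsv=cv2.cvtColor(f['frame'],cv2.COLOR_RGB2HSV)
    W=(P[...,0]>.3)&(P[...,0]<.85)&(abs(P[...,1])<.55)
    print(n,'desk z',np.median(P[...,2][W]))
    m=((hsv[...,0]>100)&(hsv[...,0]<122)&(hsv[...,1]>110)&W).astype(np.uint8)
    k,L,S,_=cv2.connectedComponentsWithStats(m)
    for i in range(1,k):
        if S[i,4]>60: q=P[L==i]; print('blue',S[i,4],*rect(q),round(np.median(q[:,2])*1000,1))
    m=((P[...,2]>.018)&W).astype(np.uint8); k,L,S,_=cv2.connectedComponentsWithStats(m)
    for i in range(1,k):
        if S[i,4]<60: continue
        q=P[L==i]; print('tall',S[i,4],*rect(q),round(q[:,2].max()*1000,1))
        if q[:,2].max()>.09:
            for lo,hi in((.024,.036),(.052,.064),(.079,.09),(.12,.14)):
                s=q[(q[:,2]>lo)&(q[:,2]<hi)]
                if len(s)>4: print('   lvl',lo,len(s),*rect(s),np.round(np.median(s,0)*1000,1))
E
python3 m.py
python3 - <<'E'
import cv2
a=cv2.imread('pics/top0.png')[165:230,200:275]; b=cv2.imread('pics/scene0.png')[275:370,380:465]
a=cv2.resize(a,(400,350),interpolation=2); b=cv2.resize(b,(400,350),interpolation=2)
cv2.imwrite('pics/c0.png',cv2.hconcat([a,b]))
E
```

```text
top desk z 0.0010101351140006098
blue 587 [ 513.6 -118.1] [ 80.5 385.3] 60.1 4.3
blue 88 [505.5   1.9] [26.3 28. ] 59.6 4.1
blue 576 [426.6 196.7] [379.2  78.2] 83.6 4.6
blue 156 [ 393.2 -161.8] [ 47.7 349.8] 16.4 3.9
tall 1131 [525.4 147.4] [402.7 106.2] 25.5 1111.1
   lvl 0.024 582 [654.  208.4] [ 60.3 111.4] 81.8 [628.9 205.2  29.8]
   lvl 0.052 191 [652.2 207.3] [52.1 52.4] 67.3 [641.5 195.3  57.4]
   lvl 0.079 135 [647.6 204.8] [34.5 39.9] 44.4 [643.1 200.1  84.2]
   lvl 0.12 100 [649.1 211.3] [22.6 21.1] 46.0 [648.6 210.2 128.5]
tall 308 [413.9 -77.8] [ 43.5 199.5] 15.3 1111.1
   lvl 0.024 32 [ 430.9 -146.2] [43.6 23.7] 26.4 [ 427.3 -139.5   31.3]
   lvl 0.052 56 [ 433.9 -154.7] [37.2 36.9] 89.3 [ 431.3 -153.8   62.9]
tall 265 [424.  153.8] [58.4 55.9] 89.8 62.2
scene desk z 0.0026060879421626604
blue 94 [ 433.2 -306.3] [43.5 41.8] 84.5 5.5
blue 65 [451.6 328.8] [53.2 18.6] 26.2 6.4
blue 123 [ 635.3 -162.2] [ 18.1 115.3] 69.6 5.9
tall 574 [ 437.7 -154.3] [43.8 41.6] 5.8 71.8
tall 837 [424.5 153.2] [60.4 60.2] 30.3 62.5
tall 2333 [654.7 207. ] [ 61.7 113.1] 81.6 134.3
   lvl 0.024 876 [654.8 207.9] [ 60.1 112.9] 81.9 [690.4 206.6  31.4]
   lvl 0.052 438 [653.6 206.5] [53.  53.3] 67.5 [669.  209.4  59.2]
   lvl 0.079 264 [655.7 205.7] [41.  34.1] 71.3 [661.8 203.1  85.5]
   lvl 0.12 220 [650.8 211. ] [22.7 23.7] 46.8 [653.2 210.9 129.9]
```

View pics/c0.png

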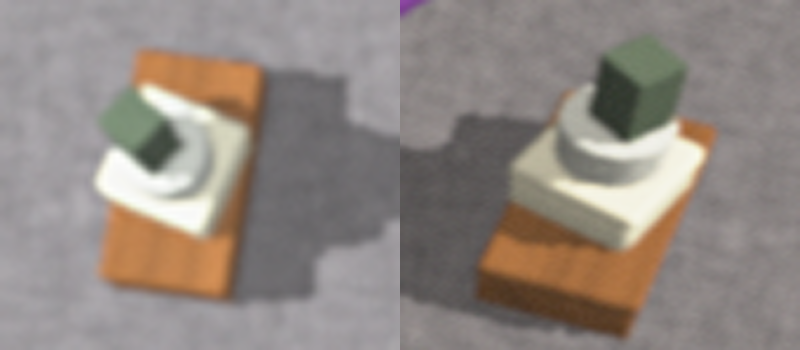

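The crop confirms the stack order: the case runs roughly along world x, the box is yawed on it, then the tin, then the seal. The tray fits were spoiled by missing depth readings, so I'll redo those by intersecting pixels with the floor plane.

```bash
cat > t.py <<'E'
from h import *
for n in('top','scene'):
    f=np.load(n+'0.npz'); hsv=cv2.cvtColor(f['frame'],cv2.COLOR_RGB2HSV)
    T=np.linalg.inv(f['view']); v,u=np.mgrid[:480,:640]
    d=np.stack([(u-f['cx'])/f['fx'],(v-f['cy'])/f['fy'],np.ones(u.shape)],-1)@T[:3,:3].T
    P=T[:3,3]+d*((.004-T[2,3])/d[...,2])[...,None]
    W=(P[...,0]>.3)&(P[...,0]<.85)&(abs(P[...,1])<.55)
    m=((hsv[...,0]>100)&(hsv[...,0]<122)&(hsv[...,1]>90)&W).astype(np.uint8)
    m=cv2.morphologyEx(m,cv2.MORPH_CLOSE,np.ones((3,3)))
    k,L,S,_=cv2.connectedComponentsWithStats(m)
    for i in range(1,k):
        if S[i,4]>40:
            c,s,a=cv2.minAreaRect((P[L==i][:,:2]*1000).astype(np.float32)); print(n,S[i,4],np.round(c,1),np.round(s,1),round(a,1))
E
python3 t.py
```

```text
top 1224 [ 628. -184.] [ 67.8 118.2] 68.7
top 145 [505.8   1.9] [29.4 30.4] 58.9
top 617 [443.7 347.4] [61.  60.8] 24.6
top 316 [ 435.6 -307.1] [44.4 47.2] 87.5
scene 248 [ 431.7 -308.4] [40.1 47.3] 14.3
scene 148 [502.7   1.5] [27.  28.4] 61.4
scene 677 [440.1 347. ] [56.3 59.5] 24.8
scene 1687 [ 625.6 -185. ] [ 65.4 118.4] 68.7
```

The tray sizes and shapes agree. Centres are case (627,-184), seal (504,2), box (442,347) and tin (434,-308). Next is a small helper to compute jog numbers, then the approach to the seal.

```bash
cat > g.py <<'E'
import sys; from h import *
from scipy.spatial.transform import Rotation as R
# args: x y z yawdeg (mm) per target, all relative to the present pose
s=arm.get_state(); r=R.from_euler('xyz',s['ee_rot']); p=s['eef_pos']*1000
a=list(map(float,sys.argv[1:]))
print('t',round(s['t'],2),'p',np.round(p,1),'rpy',np.round(np.degrees(s['ee_rot']),2),'w',round(s['width']*1000,1),'q6',round(s['q'][5],2))
for i in range(0,len(a),4):
    t=R.from_euler('xyz',[np.pi,0,np.radians(a[i+3])])
    print(np.round(r.inv().apply(np.array(a[i:i+3])-p),1),np.round((r.inv()*t).as_rotvec(),3))
E
python3 g.py 650 211 200 -44 650 211 117 -44
```

```text
t 0.1 p [162.9 654.7 247.7] rpy [ 1.7992e+02 -1.0000e-02 -1.3980e+01] w 87.8 q6 -0.29
[579.9 312.8  48.2] [ 0.001 -0.     0.524]
[579.9 312.7 131.2] [ 0.001 -0.     0.524]
```

Emit:
jog_arm(targets=[{"dx": 36, "dy": 20, "dz": 0, "rz": 0.06}, {"dx": 72, "dy": 39, "dz": 0, "rz": 0.12}, {"dx": 108, "dy": 58, "dz": 0, "rz": 0.18}, {"dx": 144, "dy": 78, "dz": 0, "rz": 0.24}, {"dx": 180, "dy": 97, "dz": 0, "rz": 0.3}, {"dx": 216, "dy": 117, "dz": 0, "rz": 0.36}, {"dx": 252, "dy": 136, "dz": 0, "rz": 0.42}, {"dx": 290, "dy": 156, "dz": 0, "rz": 0.524}])

```text
invalid input at $.targets[0]: expected keys dx, dy, dz, rx, ry, rz, gripper
```

```bash
python3 g.py 650 211 200 -44 650 211 117 -44
```

```text
t 0.1 p [162.9 654.7 247.7] rpy [ 1.7992e+02 -1.0000e-02 -1.3980e+01] w 87.8 q6 -0.29
[579.9 312.8  48.2] [ 0.001 -0.     0.524]
[579.9 312.7 131.2] [ 0.001 -0.     0.524]
```

Emit:
jog_arm(targets=[{"dx": 36, "dy": 20, "dz": 0, "rx": 0, "ry": 0, "rz": 0.06, "gripper": 0}, {"dx": 72, "dy": 39, "dz": 0, "rx": 0, "ry": 0, "rz": 0.12, "gripper": 0}, {"dx": 108, "dy": 58, "dz": 0, "rx": 0, "ry": 0, "rz": 0.18, "gripper": 0}, {"dx": 144, "dy": 78, "dz": 0, "rx": 0, "ry": 0, "rz": 0.24, "gripper": 0}, {"dx": 180, "dy": 97, "dz": 0, "rx": 0, "ry": 0, "rz": 0.3, "gripper": 0}, {"dx": 216, "dy": 117, "dz": 0, "rx": 0, "ry": 0, "rz": 0.36, "gripper": 0}, {"dx": 252, "dy": 136, "dz": 0, "rx": 0, "ry": 0, "rz": 0.42, "gripper": 0}, {"dx": 288, "dy": 156, "dz": 0, "rx": 0, "ry": 0, "rz": 0.524, "gripper": 0}])

```text
t: 0.77
eef_pos: [0.4058, 0.4325, 0.2484]
ee_rot: [3.141, 0.0, -0.77]
force: [0.8, 0.9, -0.4]
width: 0.0877
gripper_force: 0.0
```

```bash
python3 g.py 650 211 200 -44 650 211 117 -44
```

```text
t 0.77 p [405.8 432.5 248.4] rpy [179.99   0.   -44.11] w 87.7 q6 -0.35
[329.5 -11.   48.4] [ 0.     0.    -0.002]
[329.5 -11.  131.4] [ 0.     0.    -0.002]
```

Emit:
jog_arm(targets=[{"dx": 41, "dy": -1, "dz": 0, "rx": 0, "ry": 0, "rz": 0, "gripper": 0}, {"dx": 82, "dy": -3, "dz": 0, "rx": 0, "ry": 0, "rz": 0, "gripper": 0}, {"dx": 123, "dy": -4, "dz": 0, "rx": 0, "ry": 0, "rz": 0, "gripper": 0}, {"dx": 164, "dy": -6, "dz": 0, "rx": 0, "ry": 0, "rz": 0, "gripper": 0}, {"dx": 205, "dy": -7, "dz": 10, "rx": 0, "ry": 0, "rz": 0, "gripper": 0}, {"dx": 246, "dy": -8, "dz": 20, "rx": 0, "ry": 0, "rz": 0, "gripper": 0}, {"dx": 287, "dy": -10, "dz": 25, "rx": 0, "ry": 0, "rz": 0, "gripper": 0}, {"dx": 327, "dy": -11, "dz": 30, "rx": 0, "ry": 0, "rz": 0, "gripper": 0}])

```text
t: 1.43
eef_pos: [0.6486, 0.2132, 0.2175]
ee_rot: [3.14, 0.001, -0.768]
force: [0.8, 2.7, 0.4]
width: 0.0874
gripper_force: 0.0
```

```bash
python3 g.py 650 211 117 -44
```

```text
t 1.43 p [648.6 213.2 217.5] rpy [ 1.7993e+02  3.0000e-02 -4.3990e+01] w 87.4 q6 0.2
[  2.6   0.5 100.5] [0.001 0.001 0.   ]
```

Emit:
jog_arm(targets=[{"dx": 2, "dy": 0, "dz": 30, "rx": 0, "ry": 0, "rz": 0, "gripper": 0.3}, {"dx": 2, "dy": 0, "dz": 60, "rx": 0, "ry": 0, "rz": 0, "gripper": 0.3}, {"dx": 2, "dy": 0, "dz": 85, "rx": 0, "ry": 0, "rz": 0, "gripper": 0.4}, {"dx": 2, "dy": 0, "dz": 100, "rx": 0, "ry": 0, "rz": 0, "gripper": 0.5}, {"dx": 2, "dy": 0, "dz": 100, "rx": 0, "ry": 0, "rz": 0, "gripper": 0.6}, {"dx": 2, "dy": 0, "dz": 100, "rx": 0, "ry": 0, "rz": 0, "gripper": 0.7}, {"dx": 2, "dy": 0, "dz": 100, "rx": 0, "ry": 0, "rz": 0, "gripper": 0.8}, {"dx": 2, "dy": 0, "dz": 100, "rx": 0, "ry": 0, "rz": 0, "gripper": 0.9}], force=12)

```text
t: 2.1
eef_pos: [0.6499, 0.2141, 0.1204]
ee_rot: [-3.139, -0.001, -0.767]
force: [0.8, 1.1, 1.2]
width: 0.0402
gripper_force: 0.0
```

```bash
python3 g.py 650 211 200 -44 504 2 200 -30.5
```

```text
t 2.1 p [649.9 214.1 120.4] rpy [-1.7986e+02 -5.0000e-02 -4.3960e+01] w 40.2 q6 0.2
[  2.3   2.  -79.6] [-0.002 -0.001  0.001]
[ 42.3 253.8 -80.2] [-0.002 -0.001 -0.235]
```

Emit:
jog_arm(targets=[{"dx": 2, "dy": 2, "dz": 3, "rx": 0, "ry": 0, "rz": 0, "gripper": 0.6}, {"dx": 2, "dy": 2, "dz": 3, "rx": 0, "ry": 0, "rz": 0, "gripper": 0.7}, {"dx": 2, "dy": 2, "dz": 3, "rx": 0, "ry": 0, "rz": 0, "gripper": 0.8}, {"dx": 2, "dy": 2, "dz": 3, "rx": 0, "ry": 0, "rz": 0, "gripper": 0.9}, {"dx": 2, "dy": 2, "dz": 3, "rx": 0, "ry": 0, "rz": 0, "gripper": 1}, {"dx": 2, "dy": 2, "dz": 3, "rx": 0, "ry": 0, "rz": 0, "gripper": 1}, {"dx": 2, "dy": 2, "dz": 3, "rx": 0, "ry": 0, "rz": 0, "gripper": 1}, {"dx": 2, "dy": 2, "dz": 3, "rx": 0, "ry": 0, "rz": 0, "gripper": 1}])

```text
t: 2.77
eef_pos: [0.6493, 0.2107, 0.116]
ee_rot: [-3.141, -0.0, -0.768]
force: [-1.2, 0.8, 3.9]
width: 0.0218
gripper_force: 12.0
```

```bash
python3 g.py 650 211 200 -44 504 2 200 -30.5
```

```text
t 2.77 p [649.3 210.7 116. ] rpy [-1.7998e+02 -2.0000e-02 -4.3980e+01] w 21.8 q6 0.2
[  0.3  -0.7 -84. ] [-0. -0.  0.]
[ 40.4 251.1 -84.1] [-0.    -0.    -0.235]
```

Emit:
jog_arm(targets=[{"dx": 0, "dy": 0, "dz": -15, "rx": 0, "ry": 0, "rz": 0, "gripper": 1}, {"dx": 0, "dy": 0, "dz": -45, "rx": 0, "ry": 0, "rz": 0, "gripper": 1}, {"dx": 2, "dy": 15, "dz": -65, "rx": 0, "ry": 0, "rz": 0, "gripper": 1}, {"dx": 8, "dy": 50, "dz": -70, "rx": 0, "ry": 0, "rz": -0.05, "gripper": 1}, {"dx": 14, "dy": 88, "dz": -70, "rx": 0, "ry": 0, "rz": -0.1, "gripper": 1}, {"dx": 20, "dy": 126, "dz": -70, "rx": 0, "ry": 0, "rz": -0.15, "gripper": 1}, {"dx": 26, "dy": 162, "dz": -70, "rx": 0, "ry": 0, "rz": -0.2, "gripper": 1}, {"dx": 31, "dy": 190, "dz": -70, "rx": 0, "ry": 0, "rz": -0.235, "gripper": 1}])

```text
t: 3.43
eef_pos: [0.5374, 0.0506, 0.1853]
ee_rot: [3.141, 0.001, -0.531]
force: [0.1, -0.4, -0.0]
width: 0.0217
gripper_force: 12.0
```

```bash
python3 g.py 504 2 70 -30.5 504 2 37 -30.5
```

```text
t 3.43 p [537.4  50.6 185.3] rpy [ 1.7999e+02  4.0000e-02 -3.0400e+01] w 21.7 q6 0.58
[ -4.1  58.8 115.3] [0.    0.001 0.002]
[ -4.   58.8 148.3] [0.    0.001 0.002]
```

Emit:
jog_arm(targets=[{"dx": -2, "dy": 25, "dz": 0, "rx": 0, "ry": 0, "rz": 0, "gripper": 1}, {"dx": -4, "dy": 50, "dz": 10, "rx": 0, "ry": 0, "rz": 0, "gripper": 1}, {"dx": -4, "dy": 59, "dz": 35, "rx": 0, "ry": 0, "rz": 0, "gripper": 1}, {"dx": -4, "dy": 59, "dz": 65, "rx": 0, "ry": 0, "rz": 0, "gripper": 1}, {"dx": -4, "dy": 59, "dz": 95, "rx": 0, "ry": 0, "rz": 0, "gripper": 1}, {"dx": -4, "dy": 59, "dz": 115, "rx": 0, "ry": 0, "rz": 0, "gripper": 1}, {"dx": -4, "dy": 59, "dz": 128, "rx": 0, "ry": 0, "rz": 0, "gripper": 1}, {"dx": -4, "dy": 59, "dz": 136, "rx": 0, "ry": 0, "rz": 0, "gripper": 1}])

```text
t: 4.1
eef_pos: [0.505, 0.0033, 0.0476]
ee_rot: [3.14, 0.002, -0.533]
force: [-0.7, 0.5, -0.6]
width: 0.0221
gripper_force: 12.0
```

```bash
python3 g.py 504 2 37 -30.5
python3 - <<'E'
from h import *
f=grab('top','top1');g=grab('scene','scene1')
a=cv2.resize(f['frame'][205:305,260:380],(400,350),interpolation=2);b=cv2.resize(g['frame'][190:300,260:385],(400,350),interpolation=2)
cv2.imwrite('pics/c1.png',cv2.hconcat([a,b])[:,:,::-1])
E
```

```text
t 4.1 p [505.    3.3  47.6] rpy [ 1.7989e+02  1.0000e-01 -3.0550e+01] w 22.1 q6 0.64
[-0.2  1.6 10.6] [ 0.002  0.002 -0.001]
```

View pics/c1.png

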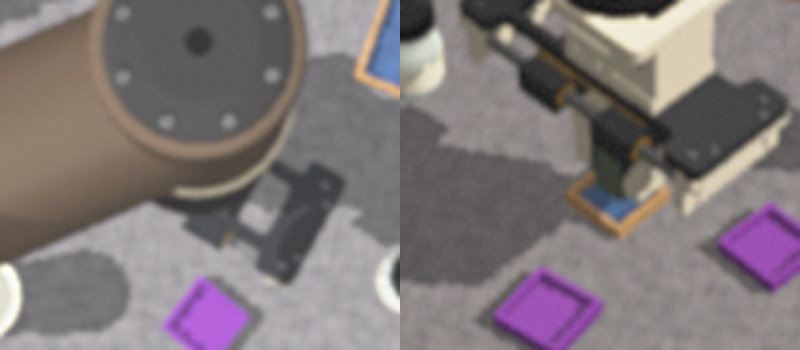

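The crop shows the seal hanging over the blue tray and inside its rim. I'll lower it and release.

Emit:
jog_arm(targets=[{"dx": 0, "dy": 1, "dz": 4, "rx": 0, "ry": 0, "rz": 0, "gripper": 1}, {"dx": 0, "dy": 1, "dz": 8, "rx": 0, "ry": 0, "rz": 0, "gripper": 1}, {"dx": 0, "dy": 1, "dz": 11, "rx": 0, "ry": 0, "rz": 0, "gripper": 1}, {"dx": 0, "dy": 1, "dz": 11, "rx": 0, "ry": 0, "rz": 0, "gripper": 1}, {"dx": 0, "dy": 1, "dz": 11, "rx": 0, "ry": 0, "rz": 0, "gripper": 0.7}, {"dx": 0, "dy": 1, "dz": 11, "rx": 0, "ry": 0, "rz": 0, "gripper": 0.6}, {"dx": 0, "dy": 1, "dz": 11, "rx": 0, "ry": 0, "rz": 0, "gripper": 0.5}, {"dx": 0, "dy": 1, "dz": 11, "rx": 0, "ry": 0, "rz": 0, "gripper": 0.4}])

```text
t: 4.87
eef_pos: [0.5058, 0.0029, 0.0388]
ee_rot: [-3.141, -0.0, -0.533]
force: [0.1, 0.1, 0.2]
width: 0.0408
gripper_force: 0.0
```

```bash
python3 g.py 504 2 150 -30.5 651 205.5 150 -30 651 205.5 90 -30
```

```text
t 4.87 p [505.8   2.9  38.8] rpy [-1.7998e+02 -2.0000e-02 -3.0520e+01] w 40.8 q6 0.64
[  -1.     1.6 -111.2] [-0. -0. -0.]
[  22.2 -248.4 -111.1] [-0.    -0.    -0.009]
[  22.2 -248.3  -51.1] [-0.    -0.    -0.009]
```

Emit:
jog_arm(targets=[{"dx": 0, "dy": 0, "dz": -20, "rx": 0, "ry": 0, "rz": 0, "gripper": 0.3}, {"dx": 0, "dy": 0, "dz": -55, "rx": 0, "ry": 0, "rz": 0, "gripper": 0.2}, {"dx": 0, "dy": 0, "dz": -90, "rx": 0, "ry": 0, "rz": 0, "gripper": 0.15}, {"dx": 2, "dy": -20, "dz": -110, "rx": 0, "ry": 0, "rz": 0, "gripper": 0.15}, {"dx": 6, "dy": -60, "dz": -110, "rx": 0, "ry": 0, "rz": 0, "gripper": 0.15}, {"dx": 9, "dy": -100, "dz": -110, "rx": 0, "ry": 0, "rz": 0, "gripper": 0.15}, {"dx": 13, "dy": -140, "dz": -110, "rx": 0, "ry": 0, "rz": 0, "gripper": 0.15}, {"dx": 16, "dy": -180, "dz": -110, "rx": 0, "ry": 0, "rz": 0, "gripper": 0.15}])

```text
t: 5.53
eef_pos: [0.6118, 0.1512, 0.1492]
ee_rot: [-3.141, -0.001, -0.533]
force: [0.6, -0.7, 0.1]
width: 0.0744
gripper_force: 0.0
```

```bash
python3 g.py 651 205.5 150 -30 651 205.5 89 -30
python3 - <<'E'
from h import *
from m import rect
f=grab('scene','scene2'); P=cloud(f)
W=(P[...,0]>.58)&(P[...,0]<.72)&(P[...,1]>.14)&(P[...,1]<.27)&(P[...,2]<.1)
for lo,hi in((.024,.036),(.052,.064),(.079,.09)):
    s=P[W&(P[...,2]>lo)&(P[...,2]<hi)]; print(lo,len(s),*rect(s),np.median(s[:,2]))
W=(abs(P[...,0]-.505)<.03)&(abs(P[...,1]-.002)<.03)
s=P[W&(P[...,2]>.03)&(P[...,2]<.06)]; print('seal',len(s),*rect(s),s[:,2].max())
b=cv2.resize(f['frame'][190:300,260:385],(400,350),interpolation=2);a=cv2.resize(f['frame'][275:370,380:465],(400,350),interpolation=2)
cv2.imwrite('pics/c2.png',cv2.hconcat([a,b])[:,:,::-1])
E
```

```text
t 5.53 p [611.8 151.2 149.2] rpy [-1.7995e+02 -3.0000e-02 -3.0540e+01] w 74.4 q6 0.49
[  6.2 -66.7  -0.7] [-0.001 -0.001 -0.009]
[  6.2 -66.6  60.3] [-0.001 -0.001 -0.009]
top desk z 0.0010101351140006098
blue 587 [ 513.6 -118.1] [ 80.5 385.3] 60.1 4.3
blue 88 [505.5   1.9] [26.3 28. ] 59.6 4.1
blue 576 [426.6 196.7] [379.2  78.2] 83.6 4.6
blue 156 [ 393.2 -161.8] [ 47.7 349.8] 16.4 3.9
tall 1131 [525.4 147.4] [402.7 106.2] 25.5 1111.1
   lvl 0.024 582 [654.  208.4] [ 60.3 111.4] 81.8 [628.9 205.2  29.8]
   lvl 0.052 191 [652.2 207.3] [52.1 52.4] 67.3 [641.5 195.3  57.4]
   lvl 0.079 135 [647.6 204.8] [34.5 39.9] 44.4 [643.1 200.1  84.2]
   lvl 0.12 100 [649.1 211.3] [22.6 21.1] 46.0 [648.6 210.2 128.5]
tall 308 [413.9 -77.8] [ 43.5 199.5] 15.3 1111.1
   lvl 0.024 32 [ 430.9 -146.2] [43.6 23.7] 26.4 [ 427.3 -139.5   31.3]
   lvl 0.052 56 [ 433.9 -154.7] [37.2 36.9] 89.3 [ 431.3 -153.8   62.9]
tall 265 [424.  153.8] [58.4 55.9] 89.8 62.2
scene desk z 0.0026060879421626604
blue 94 [ 433.2 -306.3] [43.5 41.8] 84.5 5.5
blue 65 [451.6 328.8] [53.2 18.6] 26.2 6.4
blue 123 [ 635.3 -162.2] [ 18.1 115.3] 69.6 5.9
tall 574 [ 437.7 -154.3] [43.8 41.6] 5.8 71.8
tall 837 [424.5 153.2] [60.4 60.2] 30.3 62.5
tall 2333 [654.7 207. ] [ 61.7 113.1] 81.6 134.3
   lvl 0.024 876 [654.8 207.9] [ 60.1 112.9] 81.9 [690.4 206.6  31.4]
   lvl 0.052 438 [653.6 206.5] [53.  53.3] 67.5 [669.  209.4  59.2]
   lvl 0.079 264 [655.7 205.7] [41.  34.1] 71.3 [661.8 203.1  85.5]
   lvl 0.12 220 [650.8 211. ] [22.7 23.7] 46.8 [653.2 210.9 129.9]
0.024 869 [655.3 207.9] [ 59.8 112.4] 81.9 0.03147757644461424
0.052 428 [654.  206.6] [52.7 54.3] 68.4 0.05922643914091141
0.079 453 [651.8 207.1] [41.  41.8] 86.6 0.0856760717779591
seal 198 [507.1   2.9] [24.5 23.9] 62.3 0.054555575898319275
```

View pics/c2.png

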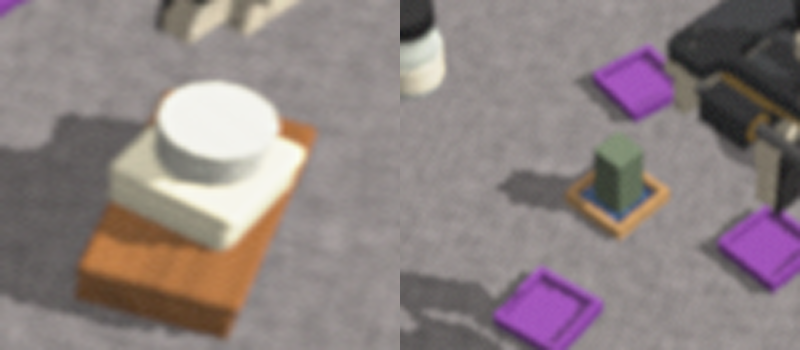

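The seal stands upright in its tray, in the right crop at about (618,180). The full tin lid is visible at (651.5,207). Tin next.

Emit:
jog_arm(targets=[{"dx": 3, "dy": -30, "dz": 0, "rx": 0, "ry": 0, "rz": 0, "gripper": 0.15}, {"dx": 6, "dy": -58, "dz": 0, "rx": 0, "ry": 0, "rz": 0, "gripper": 0.15}, {"dx": 6, "dy": -67, "dz": 8, "rx": 0, "ry": 0, "rz": 0, "gripper": 0.15}, {"dx": 6, "dy": -67, "dz": 28, "rx": 0, "ry": 0, "rz": 0, "gripper": 0.15}, {"dx": 6, "dy": -67, "dz": 48, "rx": 0, "ry": 0, "rz": 0, "gripper": 0.15}, {"dx": 6, "dy": -67, "dz": 60, "rx": 0, "ry": 0, "rz": 0, "gripper": 0.2}, {"dx": 6, "dy": -67, "dz": 60, "rx": 0, "ry": 0, "rz": 0, "gripper": 0.25}, {"dx": 6, "dy": -67, "dz": 60, "rx": 0, "ry": 0, "rz": 0, "gripper": 0.35}])

```text
t: 6.25
eef_pos: [0.6497, 0.2039, 0.0882]
ee_rot: [3.14, 0.0, -0.533]
force: [0.1, -1.2, 0.2]
width: 0.0636
gripper_force: 0.0
```

```bash
python3 g.py 651.5 206.5 89 -30
```

```text
t 6.25 p [649.7 203.9  88.2] rpy [ 1.7992e+02  3.0000e-02 -3.0530e+01] w 63.6 q6 0.45
[ 0.2 -3.1 -0.8] [ 0.001  0.    -0.009]
```

Emit:
jog_arm(targets=[{"dx": 0, "dy": -3, "dz": 0, "rx": 0, "ry": 0, "rz": 0, "gripper": 0.4}, {"dx": 0, "dy": -3, "dz": 0, "rx": 0, "ry": 0, "rz": 0, "gripper": 0.45}, {"dx": 0, "dy": -3, "dz": 0, "rx": 0, "ry": 0, "rz": 0, "gripper": 0.5}, {"dx": 0, "dy": -3, "dz": 0, "rx": 0, "ry": 0, "rz": 0, "gripper": 0.6}, {"dx": 0, "dy": -3, "dz": 0, "rx": 0, "ry": 0, "rz": 0, "gripper": 0.8}, {"dx": 0, "dy": -3, "dz": 0, "rx": 0, "ry": 0, "rz": 0, "gripper": 0.8}, {"dx": 0, "dy": -3, "dz": 0, "rx": 0, "ry": 0, "rz": 0, "gripper": 0.8}, {"dx": 0, "dy": -3, "dz": 0, "rx": 0, "ry": 0, "rz": 0, "gripper": 0.8}], force=15)

```text
t: 6.92
eef_pos: [0.6519, 0.2071, 0.0896]
ee_rot: [-3.141, -0.001, -0.533]
force: [-1.9, -0.3, 5.7]
width: 0.0416
gripper_force: 15.0
```

```bash
python3 g.py 651 206 160 -30  600 -20 160 -30 434 -308 160 -30
```

```text
t 6.92 p [651.9 207.1  89.6] rpy [-1.7995e+02 -4.0000e-02 -3.0510e+01] w 41.6 q6 0.45
[ -0.1   1.3 -70.4] [-0.001 -0.001 -0.009]
[ 70.7 221.9 -70.6] [-0.001 -0.001 -0.009]
[ 73.9 554.3 -70.9] [-0.001 -0.001 -0.009]
```

Emit:
jog_arm(targets=[{"dx": 0, "dy": 0, "dz": -15, "rx": 0, "ry": 0, "rz": 0, "gripper": 0.8}, {"dx": 0, "dy": 0, "dz": -45, "rx": 0, "ry": 0, "rz": 0, "gripper": 0.8}, {"dx": 2, "dy": 15, "dz": -65, "rx": 0, "ry": 0, "rz": 0, "gripper": 0.8}, {"dx": 7, "dy": 50, "dz": -65, "rx": 0, "ry": 0, "rz": 0, "gripper": 0.8}, {"dx": 12, "dy": 90, "dz": -65, "rx": 0, "ry": 0, "rz": 0, "gripper": 0.8}, {"dx": 17, "dy": 130, "dz": -65, "rx": 0, "ry": 0, "rz": 0, "gripper": 0.8}, {"dx": 23, "dy": 170, "dz": -65, "rx": 0, "ry": 0, "rz": 0, "gripper": 0.8}, {"dx": 28, "dy": 210, "dz": -65, "rx": 0, "ry": 0, "rz": 0, "gripper": 0.8}])

```text
t: 7.58
eef_pos: [0.5677, 0.0104, 0.1534]
ee_rot: [3.142, 0.0, -0.532]
force: [1.7, -0.4, -1.8]
width: 0.0417
gripper_force: 15.0
```

Emit:
jog_arm(targets=[{"dx": 5, "dy": 38, "dz": 0, "rx": 0, "ry": 0, "rz": 0, "gripper": 0.8}, {"dx": 10, "dy": 78, "dz": 0, "rx": 0, "ry": 0, "rz": 0, "gripper": 0.8}, {"dx": 16, "dy": 118, "dz": 0, "rx": 0, "ry": 0, "rz": 0, "gripper": 0.8}, {"dx": 21, "dy": 158, "dz": 0, "rx": 0, "ry": 0, "rz": 0, "gripper": 0.8}, {"dx": 26, "dy": 198, "dz": 0, "rx": 0, "ry": 0, "rz": 0, "gripper": 0.8}, {"dx": 32, "dy": 238, "dz": 0, "rx": 0, "ry": 0, "rz": 0, "gripper": 0.8}, {"dx": 37, "dy": 278, "dz": 0, "rx": 0, "ry": 0, "rz": 0, "gripper": 0.8}, {"dx": 41, "dy": 310, "dz": 0, "rx": 0, "ry": 0, "rz": 0, "gripper": 0.8}])

```text
t: 8.25
eef_pos: [0.4451, -0.2779, 0.1535]
ee_rot: [-3.142, 0.0, -0.533]
force: [1.7, -0.5, -1.7]
width: 0.0418
gripper_force: 15.0
```

```bash
python3 g.py 434 -308 35.5 -30
```

```text
t 8.25 p [ 445.1 -277.9  153.5] rpy [-1.800e+02  1.000e-02 -3.056e+01] w 41.8 q6 1.22
[  5.8  31.6 118. ] [-0.    0.   -0.01]
```

Emit:
jog_arm(targets=[{"dx": 4, "dy": 20, "dz": 0, "rx": 0, "ry": 0, "rz": 0, "gripper": 0.8}, {"dx": 6, "dy": 32, "dz": 15, "rx": 0, "ry": 0, "rz": 0, "gripper": 0.8}, {"dx": 6, "dy": 32, "dz": 45, "rx": 0, "ry": 0, "rz": 0, "gripper": 0.8}, {"dx": 6, "dy": 32, "dz": 75, "rx": 0, "ry": 0, "rz": 0, "gripper": 0.8}, {"dx": 6, "dy": 32, "dz": 95, "rx": 0, "ry": 0, "rz": 0, "gripper": 0.8}, {"dx": 6, "dy": 32, "dz": 105, "rx": 0, "ry": 0, "rz": 0, "gripper": 0.8}, {"dx": 6, "dy": 32, "dz": 112, "rx": 0, "ry": 0, "rz": 0, "gripper": 0.8}, {"dx": 6, "dy": 32, "dz": 112, "rx": 0, "ry": 0, "rz": 0, "gripper": 0.8}])

```text
t: 8.92
eef_pos: [0.4353, -0.3064, 0.0406]
ee_rot: [3.141, 0.002, -0.533]
force: [0.5, -0.3, -0.8]
width: 0.0416
gripper_force: 15.0
```

```bash
python3 g.py 434 -308 35.5 -30
```

```text
t 8.92 p [ 435.3 -306.4   40.6] rpy [ 1.7997e+02  1.0000e-01 -3.0520e+01] w 41.6 q6 1.28
[-0.3  2.   5.1] [ 0.     0.002 -0.009]
```

Emit:
jog_arm(targets=[{"dx": 0, "dy": 1, "dz": 2, "rx": 0, "ry": 0, "rz": 0, "gripper": 0.8}, {"dx": 0, "dy": 1, "dz": 4, "rx": 0, "ry": 0, "rz": 0, "gripper": 0.8}, {"dx": 0, "dy": 1, "dz": 5, "rx": 0, "ry": 0, "rz": 0, "gripper": 0.8}, {"dx": 0, "dy": 1, "dz": 5, "rx": 0, "ry": 0, "rz": 0, "gripper": 0.8}, {"dx": 0, "dy": 1, "dz": 5, "rx": 0, "ry": 0, "rz": 0, "gripper": 0.5}, {"dx": 0, "dy": 1, "dz": 5, "rx": 0, "ry": 0, "rz": 0, "gripper": 0.4}, {"dx": 0, "dy": 1, "dz": 5, "rx": 0, "ry": 0, "rz": 0, "gripper": 0.3}, {"dx": 0, "dy": 1, "dz": 5, "rx": 0, "ry": 0, "rz": 0, "gripper": 0.3}])

```text
t: 9.58
eef_pos: [0.4354, -0.3075, 0.0368]
ee_rot: [-3.141, -0.001, -0.533]
force: [-0.3, 0.5, 0.1]
width: 0.058
gripper_force: 0.0
```

```bash
python3 g.py 434 -308 150 -30 653 207 150 -22.6
```

```text
t 9.58 p [ 435.4 -307.5   36.8] rpy [-1.7999e+02 -3.0000e-02 -3.0520e+01] w 58.0 q6 1.28
[  -0.9    1.1 -113.2] [-0.    -0.001 -0.009]
[ -73.8 -553.7 -113.2] [-0.    -0.001 -0.138]
```

Emit:
jog_arm(targets=[{"dx": 0, "dy": 0, "dz": -20, "rx": 0, "ry": 0, "rz": 0, "gripper": 0.2}, {"dx": 0, "dy": 0, "dz": -55, "rx": 0, "ry": 0, "rz": 0, "gripper": 0.1}, {"dx": -3, "dy": -20, "dz": -90, "rx": 0, "ry": 0, "rz": -0.02, "gripper": 0.05}, {"dx": -8, "dy": -60, "dz": -95, "rx": 0, "ry": 0, "rz": -0.04, "gripper": 0.05}, {"dx": -13, "dy": -100, "dz": -95, "rx": 0, "ry": 0, "rz": -0.06, "gripper": 0.05}, {"dx": -19, "dy": -140, "dz": -95, "rx": 0, "ry": 0, "rz": -0.08, "gripper": 0.05}, {"dx": -24, "dy": -180, "dz": -95, "rx": 0, "ry": 0, "rz": -0.11, "gripper": 0.05}, {"dx": -29, "dy": -220, "dz": -95, "rx": 0, "ry": 0, "rz": -0.14, "gripper": 0.05}])

```text
t: 10.25
eef_pos: [0.5224, -0.1014, 0.1321]
ee_rot: [-3.141, -0.001, -0.392]
force: [1.3, -0.8, -0.8]
width: 0.0832
gripper_force: 0.0
```

```bash
python3 g.py 653 207 120 -22.4 ; sed -i 's/^for n in/if __name__=="__main__":\n  for n in/' m.py
cat > rr.py <<'E'
from h import *
def rect(p):
    (c,s,a)=cv2.minAreaRect((p[:,:2]*1000).astype(np.float32)); return np.round(c,1),np.round(s,1),round(a,1)
def lv(f,b,lo,hi):
    P=cloud(f); m=(P[...,0]>b[0])&(P[...,0]<b[1])&(P[...,1]>b[2])&(P[...,1]<b[3])&(P[...,2]>lo)&(P[...,2]<hi)
    s=P[m]; return (len(s),*rect(s),round(np.median(s[:,2]),4)) if len(s)>4 else None
E
python3 - <<'E'
from rr import *
for n in('top','scene'):
    f=grab(n,n+'3')
    print(lv(f,(.58,.73,.13,.28),.024,.036),lv(f,(.58,.73,.13,.28),.052,.064))
    print('tin',lv(f,(.38,.48,-.36,-.26),.02,.04))
E
```

```text
t 10.25 p [ 522.4 -101.4  132.1] rpy [-1.7997e+02 -5.0000e-02 -2.2440e+01] w 83.2 q6 1.0
[   3.  -334.9   12.2] [-0.    -0.001 -0.001]
(235, array([688.3, 202.9]), array([61.3, 41.3]), 78.6, np.float64(0.0299)) (268, array([655.7, 206.1]), array([51.9, 45.4]), 67.1, np.float64(0.0583))
tin (246, array([ 434.2, -305.1]), array([40.6, 39.9]), 56.0, np.float64(0.0297))
(949, array([654.8, 207.7]), array([ 60.1, 112.6]), 81.7, np.float64(0.0317)) (852, array([653.8, 206.6]), array([52.7, 53.9]), 66.9, np.float64(0.0595))
tin (272, array([ 435.7, -306.2]), array([42.8, 39.8]), 57.5, np.float64(0.0307))
```

The tin's top reads 30 mm (4 + 26) at the tray centre, so it is seated. Now the box.

Emit:
jog_arm(targets=[{"dx": 0, "dy": -40, "dz": 0, "rx": 0, "ry": 0, "rz": 0, "gripper": 0}, {"dx": 1, "dy": -81, "dz": 0, "rx": 0, "ry": 0, "rz": 0, "gripper": 0}, {"dx": 1, "dy": -122, "dz": 0, "rx": 0, "ry": 0, "rz": 0, "gripper": 0}, {"dx": 2, "dy": -163, "dz": 0, "rx": 0, "ry": 0, "rz": 0, "gripper": 0}, {"dx": 2, "dy": -204, "dz": 0, "rx": 0, "ry": 0, "rz": 0, "gripper": 0}, {"dx": 3, "dy": -245, "dz": 0, "rx": 0, "ry": 0, "rz": 0, "gripper": 0}, {"dx": 3, "dy": -286, "dz": 0, "rx": 0, "ry": 0, "rz": 0, "gripper": 0}, {"dx": 3, "dy": -325, "dz": 0, "rx": 0, "ry": 0, "rz": 0, "gripper": 0}])

```text
t: 11.02
eef_pos: [0.6497, 0.1976, 0.1315]
ee_rot: [3.142, 0.0, -0.393]
force: [1.1, -0.1, 1.0]
width: 0.0876
gripper_force: 0.0
```

```bash
python3 g.py 653.5 207 61 -22.8
```

```text
t 11.02 p [649.7 197.6 131.5] rpy [180.     0.   -22.51] w 87.6 q6 0.6
[ -0.1 -10.2  70.5] [0.    0.    0.005]
```

Emit:
jog_arm(targets=[{"dx": 0, "dy": -10, "dz": 5, "rx": 0, "ry": 0, "rz": 0, "gripper": 0}, {"dx": 0, "dy": -10, "dz": 25, "rx": 0, "ry": 0, "rz": 0, "gripper": 0}, {"dx": 0, "dy": -10, "dz": 45, "rx": 0, "ry": 0, "rz": 0, "gripper": 0}, {"dx": 0, "dy": -10, "dz": 62, "rx": 0, "ry": 0, "rz": 0, "gripper": 0}, {"dx": 0, "dy": -10, "dz": 70, "rx": 0, "ry": 0, "rz": 0, "gripper": 0}, {"dx": 0, "dy": -10, "dz": 70, "rx": 0, "ry": 0, "rz": 0, "gripper": 0.1}, {"dx": 0, "dy": -10, "dz": 70, "rx": 0, "ry": 0, "rz": 0, "gripper": 0.15}, {"dx": 0, "dy": -10, "dz": 70, "rx": 0, "ry": 0, "rz": 0, "gripper": 0.2}])

```text
t: 11.68
eef_pos: [0.6538, 0.2052, 0.0628]
ee_rot: [-3.14, -0.001, -0.393]
force: [0.3, 0.4, 0.5]
width: 0.0733
gripper_force: 0.0
```

Emit:
jog_arm(targets=[{"dx": 0, "dy": 0, "dz": 0, "rx": 0, "ry": 0, "rz": 0, "gripper": 0.3}, {"dx": 0, "dy": 0, "dz": 0, "rx": 0, "ry": 0, "rz": 0, "gripper": 0.35}, {"dx": 0, "dy": 0, "dz": 0, "rx": 0, "ry": 0, "rz": 0, "gripper": 0.4}, {"dx": 0, "dy": 0, "dz": 0, "rx": 0, "ry": 0, "rz": 0, "gripper": 0.5}, {"dx": 0, "dy": 0, "dz": 0, "rx": 0, "ry": 0, "rz": 0, "gripper": 0.7}, {"dx": 0, "dy": 0, "dz": 0, "rx": 0, "ry": 0, "rz": 0, "gripper": 0.7}, {"dx": 0, "dy": 0, "dz": 0, "rx": 0, "ry": 0, "rz": 0, "gripper": 0.7}, {"dx": 0, "dy": 0, "dz": 0, "rx": 0, "ry": 0, "rz": 0, "gripper": 0.7}], force=22)

```text
t: 12.35
eef_pos: [0.6534, 0.2054, 0.0624]
ee_rot: [-3.141, -0.001, -0.393]
force: [-2.0, 0.6, 5.6]
width: 0.052
gripper_force: 22.0
```

```bash
python3 g.py 653 207 130 -22.5 442 347 130 24.7
```

```text
t 12.35 p [653.4 205.4  62.4] rpy [-1.7995e+02 -5.0000e-02 -2.2490e+01] w 52.0 q6 0.59
[ -0.9  -1.3 -67.6] [-0.001 -0.001  0.   ]
[-249.4  -50.   -67.8] [-0.001 -0.001 -0.824]
```

Emit:
jog_arm(targets=[{"dx": 0, "dy": 0, "dz": -12, "rx": 0, "ry": 0, "rz": 0, "gripper": 0.7}, {"dx": 0, "dy": 0, "dz": -35, "rx": 0, "ry": 0, "rz": 0, "gripper": 0.7}, {"dx": 0, "dy": 0, "dz": -60, "rx": 0, "ry": 0, "rz": -0.05, "gripper": 0.7}, {"dx": -20, "dy": -4, "dz": -68, "rx": 0, "ry": 0, "rz": -0.13, "gripper": 0.7}, {"dx": -55, "dy": -11, "dz": -68, "rx": 0, "ry": 0, "rz": -0.22, "gripper": 0.7}, {"dx": -93, "dy": -19, "dz": -68, "rx": 0, "ry": 0, "rz": -0.31, "gripper": 0.7}, {"dx": -130, "dy": -26, "dz": -68, "rx": 0, "ry": 0, "rz": -0.4, "gripper": 0.7}, {"dx": -160, "dy": -32, "dz": -68, "rx": 0, "ry": 0, "rz": -0.47, "gripper": 0.7}])

```text
t: 13.02
eef_pos: [0.5152, 0.2963, 0.1298]
ee_rot: [3.141, 0.001, 0.082]
force: [0.3, 0.9, -1.4]
width: 0.0518
gripper_force: 22.0
```

```bash
python3 g.py 442 347 130 24.7 442 347 36.5 24.7
```

```text
t 13.02 p [515.2 296.3 129.8] rpy [1.7999e+02 5.0000e-02 4.6800e+00] w 51.8 q6 0.8
[-68.8 -56.5  -0.2] [ 0.     0.001 -0.35 ]
[-68.7 -56.5  93.3] [ 0.     0.001 -0.35 ]
```

Emit:
jog_arm(targets=[{"dx": -25, "dy": -20, "dz": 0, "rx": 0, "ry": 0, "rz": -0.09, "gripper": 0.7}, {"dx": -50, "dy": -40, "dz": 0, "rx": 0, "ry": 0, "rz": -0.18, "gripper": 0.7}, {"dx": -67, "dy": -54, "dz": 5, "rx": 0, "ry": 0, "rz": -0.27, "gripper": 0.7}, {"dx": -69, "dy": -57, "dz": 25, "rx": 0, "ry": 0, "rz": -0.35, "gripper": 0.7}, {"dx": -69, "dy": -57, "dz": 50, "rx": 0, "ry": 0, "rz": -0.35, "gripper": 0.7}, {"dx": -69, "dy": -57, "dz": 70, "rx": 0, "ry": 0, "rz": -0.35, "gripper": 0.7}, {"dx": -69, "dy": -57, "dz": 82, "rx": 0, "ry": 0, "rz": -0.35, "gripper": 0.7}, {"dx": -69, "dy": -57, "dz": 86, "rx": 0, "ry": 0, "rz": -0.35, "gripper": 0.7}])

```text
t: 13.68
eef_pos: [0.4431, 0.3461, 0.0416]
ee_rot: [3.14, 0.004, 0.427]
force: [-0.1, -0.9, -1.6]
width: 0.0519
gripper_force: 22.0
```

```bash
python3 g.py 442 347 36.5 24.7
```

```text
t 13.68 p [443.1 346.1  41.6] rpy [179.88   0.22  24.46] w 51.9 q6 0.99
[-0.6 -1.3  5.1] [ 0.002  0.004 -0.004]
```

Emit:
jog_arm(targets=[{"dx": 0, "dy": -1, "dz": 1, "rx": 0, "ry": 0, "rz": 0, "gripper": 0.7}, {"dx": 0, "dy": -1, "dz": 3, "rx": 0, "ry": 0, "rz": 0, "gripper": 0.7}, {"dx": 0, "dy": -1, "dz": 5, "rx": 0, "ry": 0, "rz": 0, "gripper": 0.7}, {"dx": 0, "dy": -1, "dz": 5, "rx": 0, "ry": 0, "rz": 0, "gripper": 0.7}, {"dx": 0, "dy": -1, "dz": 5, "rx": 0, "ry": 0, "rz": 0, "gripper": 0.35}, {"dx": 0, "dy": -1, "dz": 5, "rx": 0, "ry": 0, "rz": 0, "gripper": 0.3}, {"dx": 0, "dy": -1, "dz": 5, "rx": 0, "ry": 0, "rz": 0, "gripper": 0.25}, {"dx": 0, "dy": -1, "dz": 5, "rx": 0, "ry": 0, "rz": 0, "gripper": 0.2}])

```text
t: 14.35
eef_pos: [0.444, 0.3485, 0.039]
ee_rot: [-3.141, -0.001, 0.427]
force: [0.1, -0.2, 0.2]
width: 0.0669
gripper_force: 0.0
```

```bash
python3 g.py 654.5 208 130 -8
```

```text
t 14.35 p [444.  348.5  39. ] rpy [-1.7998e+02 -4.0000e-02  2.4480e+01] w 66.9 q6 0.99
[133.4 215.1 -91. ] [-0.001 -0.001  0.567]
```

Emit:
jog_arm(targets=[{"dx": 0, "dy": 0, "dz": -15, "rx": 0, "ry": 0, "rz": 0, "gripper": 0.1}, {"dx": 0, "dy": 0, "dz": -45, "rx": 0, "ry": 0, "rz": 0, "gripper": 0.05}, {"dx": 5, "dy": 10, "dz": -80, "rx": 0, "ry": 0, "rz": 0.09, "gripper": 0}, {"dx": 25, "dy": 40, "dz": -91, "rx": 0, "ry": 0, "rz": 0.18, "gripper": 0}, {"dx": 45, "dy": 72, "dz": -91, "rx": 0, "ry": 0, "rz": 0.27, "gripper": 0}, {"dx": 66, "dy": 106, "dz": -91, "rx": 0, "ry": 0, "rz": 0.37, "gripper": 0}, {"dx": 86, "dy": 139, "dz": -91, "rx": 0, "ry": 0, "rz": 0.47, "gripper": 0}, {"dx": 106, "dy": 171, "dz": -91, "rx": 0, "ry": 0, "rz": 0.567, "gripper": 0}])

```text
t: 15.02
eef_pos: [0.6126, 0.2354, 0.1301]
ee_rot: [-3.141, -0.001, -0.144]
force: [-0.2, 0.7, -0.0]
width: 0.0879
gripper_force: 0.0
```

```bash
python3 g.py 654.5 208 100 -8 654.5 208 31 -8;python3 - <<'E'
from rr import *
f=grab('scene','scene4')
print(lv(f,(.58,.73,.13,.28),.024,.036), 'box',lv(f,(.38,.52,.28,.42),.024,.04))
E
```

```text
t 15.02 p [612.6 235.4 130.1] rpy [-1.7997e+02 -3.0000e-02 -8.2800e+00] w 87.9 q6 0.76
[45.4 21.1 30.1] [-0.001 -0.001 -0.005]
[45.4 21.2 99.1] [-0.001 -0.001 -0.005]
(1939, array([655. , 207.8]), array([ 60.1, 112.9]), 81.8, np.float64(0.0317)) box (59, array([451. , 375.4]), array([12.8, 24.3]), 80.8, np.float64(0.0333))
```

Emit:
jog_arm(targets=[{"dx": 22, "dy": 10, "dz": 0, "rx": 0, "ry": 0, "rz": 0, "gripper": 0}, {"dx": 42, "dy": 20, "dz": 5, "rx": 0, "ry": 0, "rz": 0, "gripper": 0}, {"dx": 46, "dy": 21, "dz": 30, "rx": 0, "ry": 0, "rz": 0, "gripper": 0}, {"dx": 46, "dy": 21, "dz": 55, "rx": 0, "ry": 0, "rz": 0, "gripper": 0}, {"dx": 46, "dy": 21, "dz": 75, "rx": 0, "ry": 0, "rz": 0, "gripper": 0}, {"dx": 46, "dy": 21, "dz": 90, "rx": 0, "ry": 0, "rz": 0, "gripper": 0}, {"dx": 46, "dy": 21, "dz": 98, "rx": 0, "ry": 0, "rz": 0, "gripper": 0}, {"dx": 46, "dy": 21, "dz": 98, "rx": 0, "ry": 0, "rz": 0, "gripper": 0.1}])

```text
t: 15.73
eef_pos: [0.6526, 0.2088, 0.0294]
ee_rot: [3.139, 0.003, -0.14]
force: [-0.9, 0.5, 0.1]
width: 0.0851
gripper_force: 0.0
```

Emit:
jog_arm(targets=[{"dx": 0, "dy": 0, "dz": 0, "rx": 0, "ry": 0, "rz": 0, "gripper": 0.2}, {"dx": 0, "dy": 0, "dz": 0, "rx": 0, "ry": 0, "rz": 0, "gripper": 0.25}, {"dx": 0, "dy": 0, "dz": 0, "rx": 0, "ry": 0, "rz": 0, "gripper": 0.3}, {"dx": 0, "dy": 0, "dz": 0, "rx": 0, "ry": 0, "rz": 0, "gripper": 0.4}, {"dx": 0, "dy": 0, "dz": 0, "rx": 0, "ry": 0, "rz": 0, "gripper": 0.6}, {"dx": 0, "dy": 0, "dz": 0, "rx": 0, "ry": 0, "rz": 0, "gripper": 0.6}, {"dx": 0, "dy": 0, "dz": 0, "rx": 0, "ry": 0, "rz": 0, "gripper": 0.6}, {"dx": 0, "dy": 0, "dz": 0, "rx": 0, "ry": 0, "rz": 0, "gripper": 0.6}], force=35)

```text
t: 16.4
eef_pos: [0.6542, 0.2094, 0.033]
ee_rot: [-3.141, -0.001, -0.139]
force: [-1.2, -1.5, 5.7]
width: 0.0596
gripper_force: 35.0
```

```bash
python3 g.py 627 -184.5 110 -21.3
```

```text
t 16.4 p [654.2 209.4  33. ] rpy [-1.7998e+02 -7.0000e-02 -7.9900e+00] w 59.6 q6 0.84
[ 27.9 393.8 -77.2] [-0.001 -0.001  0.232]
```

Emit:
jog_arm(targets=[{"dx": 0, "dy": 0, "dz": -12, "rx": 0, "ry": 0, "rz": 0, "gripper": 0.6}, {"dx": 0, "dy": 0, "dz": -35, "rx": 0, "ry": 0, "rz": 0, "gripper": 0.6}, {"dx": 0, "dy": 5, "dz": -60, "rx": 0, "ry": 0, "rz": 0.03, "gripper": 0.6}, {"dx": 2, "dy": 30, "dz": -75, "rx": 0, "ry": 0, "rz": 0.06, "gripper": 0.6}, {"dx": 5, "dy": 65, "dz": -75, "rx": 0, "ry": 0, "rz": 0.1, "gripper": 0.6}, {"dx": 7, "dy": 104, "dz": -75, "rx": 0, "ry": 0, "rz": 0.14, "gripper": 0.6}, {"dx": 10, "dy": 144, "dz": -75, "rx": 0, "ry": 0, "rz": 0.18, "gripper": 0.6}, {"dx": 13, "dy": 184, "dz": -75, "rx": 0, "ry": 0, "rz": 0.232, "gripper": 0.6}])

```text
t: 17.07
eef_pos: [0.6402, 0.0243, 0.1071]
ee_rot: [-3.141, 0.0, -0.373]
force: [0.8, -0.2, -3.3]
width: 0.0596
gripper_force: 35.0
```

```bash
python3 g.py 627 -184.5 110 -21.3
```

```text
t 17.07 p [640.2  24.3 107.1] rpy [-1.7997e+02  1.0000e-02 -2.1370e+01] w 59.6 q6 0.86
[ 63.7 199.2  -3. ] [-0.001  0.    -0.001]
```

Emit:
jog_arm(targets=[{"dx": 12, "dy": 38, "dz": 0, "rx": 0, "ry": 0, "rz": 0, "gripper": 0.6}, {"dx": 24, "dy": 76, "dz": 0, "rx": 0, "ry": 0, "rz": 0, "gripper": 0.6}, {"dx": 37, "dy": 114, "dz": 0, "rx": 0, "ry": 0, "rz": 0, "gripper": 0.6}, {"dx": 49, "dy": 152, "dz": 0, "rx": 0, "ry": 0, "rz": 0, "gripper": 0.6}, {"dx": 59, "dy": 185, "dz": 0, "rx": 0, "ry": 0, "rz": 0, "gripper": 0.6}, {"dx": 64, "dy": 199, "dz": 10, "rx": 0, "ry": 0, "rz": 0, "gripper": 0.6}, {"dx": 64, "dy": 199, "dz": 30, "rx": 0, "ry": 0, "rz": 0, "gripper": 0.6}, {"dx": 64, "dy": 199, "dz": 48, "rx": 0, "ry": 0, "rz": 0, "gripper": 0.6}])

```text
t: 17.73
eef_pos: [0.6282, -0.1845, 0.0585]
ee_rot: [-3.141, -0.001, -0.375]
force: [0.3, 1.0, -4.3]
width: 0.0597
gripper_force: 35.0
```

```bash
python3 g.py 627 -184.5 37 -21.3
python3 - <<'E'
from h import *
f=grab('scene','scene5');a=f['frame']
cv2.imwrite('pics/c5.png',cv2.hconcat([cv2.resize(a[180:340,140:300],(400,400),interpolation=2),cv2.resize(a[210:310,460:560],(400,400),interpolation=2)])[:,:,::-1])
E
```

```text
t 17.73 p [ 628.2 -184.5   58.5] rpy [-1.7994e+02 -6.0000e-02 -2.1460e+01] w 59.7 q6 1.19
[-1.2  0.5 21.5] [-0.001 -0.001 -0.003]
```

View pics/c5.png

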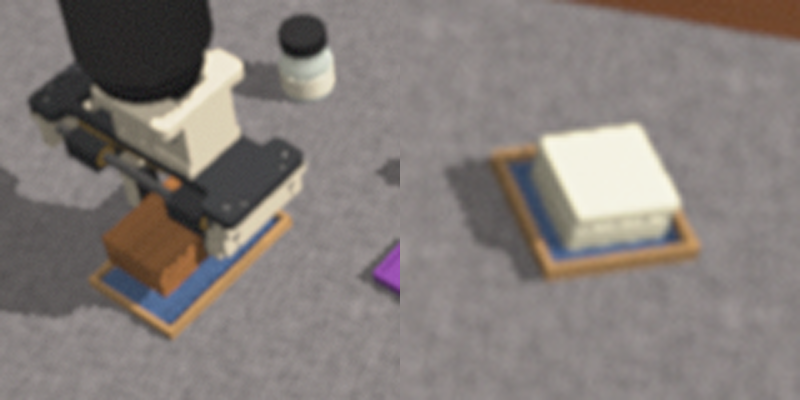

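The right crop shows the box flat in its tray. The left crop shows the case aligned above its own tray. Lowering it now.

Emit:
jog_arm(targets=[{"dx": -1, "dy": 0, "dz": 7, "rx": 0, "ry": 0, "rz": 0, "gripper": 0.6}, {"dx": -1, "dy": 0, "dz": 14, "rx": 0, "ry": 0, "rz": 0, "gripper": 0.6}, {"dx": -1, "dy": 0, "dz": 18, "rx": 0, "ry": 0, "rz": 0, "gripper": 0.6}, {"dx": -1, "dy": 0, "dz": 20, "rx": 0, "ry": 0, "rz": 0, "gripper": 0.6}, {"dx": -1, "dy": 0, "dz": 21, "rx": 0, "ry": 0, "rz": 0, "gripper": 0.6}, {"dx": -1, "dy": 0, "dz": 21, "rx": 0, "ry": 0, "rz": 0, "gripper": 0.6}, {"dx": -1, "dy": 0, "dz": 21, "rx": 0, "ry": 0, "rz": 0, "gripper": 0.6}, {"dx": -1, "dy": 0, "dz": 21, "rx": 0, "ry": 0, "rz": 0, "gripper": 0.6}])

```text
t: 18.45
eef_pos: [0.6278, -0.1828, 0.0381]
ee_rot: [-3.141, -0.001, -0.372]
force: [0.0, 0.0, -3.5]
width: 0.0595
gripper_force: 35.0
```

Emit:
jog_arm(targets=[{"dx": 0, "dy": 0, "dz": 0, "rx": 0, "ry": 0, "rz": 0, "gripper": 0.3}, {"dx": 0, "dy": 0, "dz": 0, "rx": 0, "ry": 0, "rz": 0, "gripper": 0.2}, {"dx": 0, "dy": 0, "dz": 0, "rx": 0, "ry": 0, "rz": 0, "gripper": 0.15}, {"dx": 0, "dy": 0, "dz": 0, "rx": 0, "ry": 0, "rz": 0, "gripper": 0.1}, {"dx": 0, "dy": 0, "dz": 0, "rx": 0, "ry": 0, "rz": 0, "gripper": 0.05}, {"dx": 0, "dy": 0, "dz": -20, "rx": 0, "ry": 0, "rz": 0, "gripper": 0.05}, {"dx": 0, "dy": 0, "dz": -60, "rx": 0, "ry": 0, "rz": 0, "gripper": 0.05}, {"dx": 0, "dy": 0, "dz": -100, "rx": 0, "ry": 0, "rz": 0, "gripper": 0.05}])

```text
t: 19.12
eef_pos: [0.6262, -0.1829, 0.1371]
ee_rot: [3.14, 0.004, -0.372]
force: [1.1, -0.7, -0.1]
width: 0.0833
gripper_force: 0.0
```

Emit:
jog_arm(targets=[{"dx": 0, "dy": -40, "dz": -30, "rx": 0, "ry": 0, "rz": 0, "gripper": 0.05}, {"dx": 0, "dy": -80, "dz": -50, "rx": 0, "ry": 0, "rz": 0, "gripper": 0.05}, {"dx": 0, "dy": -120, "dz": -50, "rx": 0, "ry": 0, "rz": 0, "gripper": 0.05}, {"dx": 0, "dy": -160, "dz": -50, "rx": 0, "ry": 0, "rz": 0, "gripper": 0.05}, {"dx": 0, "dy": -200, "dz": -50, "rx": 0, "ry": 0, "rz": 0, "gripper": 0.05}, {"dx": 0, "dy": -235, "dz": -50, "rx": 0, "ry": 0, "rz": 0, "gripper": 0.05}, {"dx": 0, "dy": -270, "dz": -50, "rx": 0, "ry": 0, "rz": 0, "gripper": 0.05}, {"dx": 0, "dy": -270, "dz": -50, "rx": 0, "ry": 0, "rz": 0, "gripper": 0.05}])

```text
t: 19.78
eef_pos: [0.7272, 0.0747, 0.1868]
ee_rot: [-3.141, -0.001, -0.367]
force: [-0.0, -0.9, 0.0]
width: 0.0833
gripper_force: 0.0
```

Run:
```python
from rr import *
for n in('top','scene'):
    f=grab(n,n+'6')
    for k,b,lo,hi in(('case',(.53,.73,-.28,-.09),.028,.04),('box',(.38,.52,.28,.42),.026,.04),('tin',(.38,.48,-.36,-.26),.024,.036),('seal',(.47,.54,-.03,.04),.042,.06),('cup',(.37,.48,.1,.2),.02,.07),('ink',(.38,.48,-.2,-.11),.02,.08)): print(n,k,lv(f,b,lo,hi))
```

```text
top case (1063, array([ 627.1, -181.7]), array([ 60.4, 111.2]), 68.7, np.float64(0.0337))
top box None
top tin (241, array([ 434. , -304.8]), array([41. , 39.7]), 50.3, np.float64(0.0299))
top seal (87, array([505.5,   3.7]), array([21.6, 23. ]), 63.2, np.float64(0.0491))
top cup (255, array([423.9, 153.8]), array([56.5, 58.4]), 3.2, np.float64(0.0546))
top ink (305, array([ 434.4, -153.1]), array([40. , 40.9]), 86.6, np.float64(0.0651))
scene case (1579, array([ 628.2, -182. ]), array([ 62.6, 111.5]), 68.5, np.float64(0.0353))
scene box (630, array([444.2, 347.3]), array([54.7, 52.9]), 25.1, np.float64(0.0335))
scene tin (252, array([ 435.3, -306.5]), array([44.5, 40.4]), 44.7, np.float64(0.0308))
scene seal None
scene cup (810, array([424.6, 153. ]), array([60.3, 58.9]), 21.1, np.float64(0.045))
scene ink (565, array([ 438.2, -155. ]), array([43.6, 42.9]), 46.8, np.float64(0.0561))
```

View pics/scene6.png

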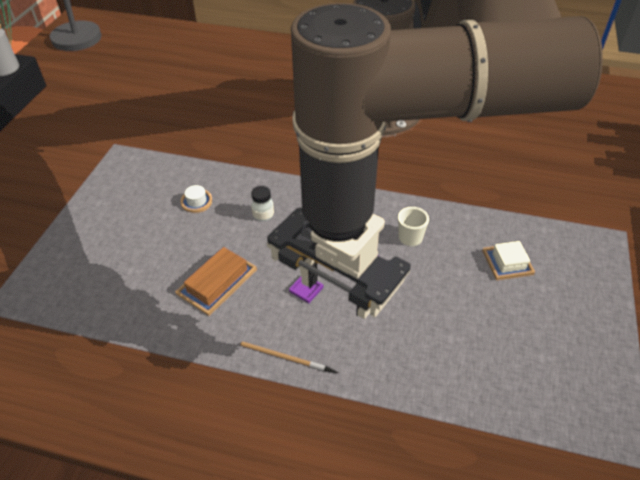

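The picture shows the case at (217,278), the tin at (196,196) and the box at (511,258), each in its own tray. The seal is hidden here, but in the top view it stands at 49 mm. All four are within 4 mm of centre at the right heights, and the gripper is clear.

```bash
python3 -c "
from station import arm
print(arm.job_done())"
```

```text
the job is handed in; nothing more can be done
None
```

The seal, tin, porcelain box and case each stand flat in their own trays, within about 4 mm of centre, with the cup and ink jar left where they stood; I've handed the job in, and no verdict came back.

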